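# Clamp a pedestal under the screw press for tacking

### The arm

A 6-joint arm with a two-finger parallel gripper is mounted at the origin on the work surface. World frame = base frame: x ahead of the robot, y to its left, z up, the work surface at z = 0. Lengths are in m, angles in rad, forces in N, time in s.
With the tool pointing down it reaches from about 0.3 to 0.825 m from the base axis. Payload 5.4 kg.
Tool frame: the origin (TCP) lies at the very end of the fingers, on their centre line; the grasp point (between the pads) lies 19 mm behind it; z points along the fingers, y is the line along which they close (so a half turn about z gives the same grasp; the last joint's range is limited). The gripper opens to 92 mm and grips with 3 to 60 N. Pads are 20 mm wide; open, the fingers measure 128 mm over their backs; the gripper's body (75 mm by 189 mm) begins 69 mm behind the grasp point.
Start: joints at [1.13, 0.158, 1.597, -0, 1.386, -0.21], TCP at [0.132, 0.56, 0.215] pointing down, gripper open.
Joint ranges: [-2.91, 2.91], [-0.94, 2.29], [0.18, 2.7], [-1.29, 4.43], [0.17, 2.64], [-3, 3]. Speed limits (rad/s): [2.57, 2.57, 3.14, 3.14, 3.14, 3.14].

### API

Orientations are given as a unit quaternion [w, x, y, z].
In Python, from bench import arm gives the robot as it stands. The module is installed in compiled form; this text tells all that it offers. Calls block until the motion is done:
- arm.movep(position, orientation): joint-space move of the TCP to a pose.
- arm.move_straight(position, frame=None, max_speed=0.15, until_force=None): straight line of the TCP; frame=None keeps the orientation; max_speed is the mean speed in m/s. With until_force (N) it stops when the force on the tool has changed by that much, and returns True; else False.
- arm.move_j(angles): joint-space move.
- arm.open_gripper() and arm.grasp(effort=None): open the fingers fully, or close them until they stop; effort is the grip in N (None keeps the last).
- arm.sleep(seconds).
- arm.ik(position, orientation): joint angles nearest the present ones, or None.
- arm.observe(): the state.
- arm.grab_frame(name): name is "scene" or "top"; returns a dict with "image" (420x560x3 uint8, red, green, blue), "fx", "fy", "cx", "cy" (pixels), "k1" (the pictures are not rectified: a ray, as slopes to the right and down, at radius r is drawn at 1 + k1 r^2 times it, then the intrinsics apply), "rvec" (rotation vector, rad) and "tvec" (3), from world to camera coordinates, as OpenCV has them. Camera axes: x right, y down, z forward; pixel columns grow to the right and rows downward; lengths in m; the calibration is good to about 2 mm. A picture is of the moment at which its call begins. There is no depth.
A pose or a line that the arm cannot do raises arm.MotionError and nothing moves.
- arm.hand_in(): hands the job in; it is judged then, once.
The state is a dict: "t": time; "q": joint angles; "qd": joint speeds; "joint_efforts": joint torques, N m; "ee_pos": TCP position; "orientation": TCP orientation; "wrist_force": force on the tool from outside, world axes, zero at the start; "ft_torque": the same for the moment, N m; "opening": finger opening in m; "finger_force": force on a finger pad.
Only numpy, scipy, OpenCV 4.12 (cv2) and the standard library are available. Lean on these libraries where they do the work, as an engineer would, in place of code of your own. Each camera call takes 0.05 s, during which the arm holds its last target. There are 200 camera calls.

### The job

Get the pedestal ready for tack welding: stand it on the foot plate of the screw press, its foot on the white square and its long cap lying front to back in the throat, and let go gently so that it stands still on its own. Then wind the crank clockwise until the sprung foot of the screw just touches the cap, give it a quarter of a turn more and no further, and leave it clamped and standing straight with the crank released. Leave the other things on the bench where they are.

Things in the scene. Friction and masses are not known exactly. Their poses are not given: they have to be found in the camera images.
- pedestal: The loose workpiece, 0.35 to 0.65 kg: a dark 30 x 30 mm square tube, 63 mm tall, welded under the middle of a bright cap plate 80 (x) x 50 (y) x 12 mm thick; 75 mm tall in all, top-heavy (tips past about 13 degrees). Origin: centre of the tube's underside; z up, x along the cap's length; either end may face the throat. It starts standing upright on the bench.
- press: Blue C-frame screw press, fixed. Origin: on the screw axis at bench level; -x is the open front (robot side), +x the open back. Base 150 x 265 x 16 mm thick, reaching 80 mm to -y and 185 mm to +y. Column 56 x 45 mm at +y, inner face 117 mm from the axis. Overarm 46 mm wide (x), 180 to 216 mm up, with a brass nut (radius 23 mm, 177 to 221 mm up). The screw is 20 mm thick, its foot 29 mm.
- nut_top (a point): Fixed point on the screw axis, on top of the nut, 221 mm above the bench.
- footplate: Dark plate 100 x 100 mm lying fixed on the press base, square with the press, with a white square outline of 33 mm (for the 30 mm tube) at its middle, under the screw. Origin: centre of the plate's TOP face, on the screw axis; axes as the press. Its top stands 24 to 28 mm above the bench (plates differ).
- screw_turn (a joint): Turn of the screw in rad, 0 at the top stop, growing clockwise seen from above; 8 mm down per turn, stop at 20.4. Free drag 0.18 N m (2.4 N at the grip); stays where it is left. The foot under it is a pad on disc springs, at the start 8 to 16 mm above the cap of a pedestal on the plate. On contact it rubs and the crank stiffens by about 2 N at the grip, then by 5 to 10 N more per quarter turn.
- grip_mid (a point): Middle of the crank's red upright grip: a cylinder 24 mm across and 50 mm tall; this point is on its axis, 28 mm above its foot and 22 mm below its top, 75 mm out from the screw axis, about 288 mm above the bench at the top stop; it goes down with the screw. The grip spins freely on its pin, so it may be held firmly while it goes round. The crank arm lies 2 mm below the grip's foot.
- stem (a point): Point on the screw axis near the lower end of the threaded stem, hidden in the sprung foot; goes down with the screw (8 mm per turn).
- spindle: The screw with crank, grip and foot. Origin on the screw axis at the underside of the crank arm, 246 mm above the bench at the top stop; x points along the crank arm to the grip.
- magnet: Bystander: red L-shaped welding magnet about 90 x 90 x 18 mm lying flat. Origin: near its middle, underside.
- spray_can: Bystander: yellow spray can, radius 27 mm, 150 mm tall, standing. Origin: centre of its underside.
- pipe_offcut: Bystander: dark pipe offcut, radius 30 mm, 70 mm tall, standing on end. Origin: centre of its underside.
- tube_offcut: Bystander: bright square tube offcut 90 x 50 x 50 mm lying. Origin: centre of its underside.
- hammer: Bystander: hammer lying flat, about 300 mm long along its x. Origin: underside.
- wire_brush: Bystander: brush lying flat, about 250 mm long along its x. Origin: underside.
- bar_clamp: Bystander: steel bar clamp with a red handle, 260 x 110 mm, lying flat. Origin: middle of its bar, underside.
Mind the look-alikes: they are no part of the job. What is shaped like the pedestal but pink, purple or turquoise is not meant.

How it is judged:
By the outcome, as a careful person would: the job done as asked, in the order asked, and still so for the second after the job is handed in, with the robot touching nothing.
It also fails if it takes over 72 s, if anything falls off the work surface, if the arm or the gripper's body presses on something with over 40 N, if the wrist force passes 120 N, or if a joint passes its speed limit or range.

## Working session

There is one attempt and no reset: what is moved stays moved. The work goes in short steps, each a Python script; the robot and the scene stay as the last script left them, time stands still between calls to the robot, and variables do not carry over. Pictures are saved under pics/ and viewed, at most 10 in all, crops included, and the job is handed in when it is done.

```bash
mkdir -p pics
cat > h.py <<'E'
import numpy as np, cv2
from bench import arm
def cam(f):
    K=np.array([[f["fx"],0,f["cx"]],[0,f["fy"],f["cy"]],[0,0,1.]]);return K,np.array([f["k1"],0,0,0,0.]),np.array(f["rvec"],float).ravel(),np.array(f["tvec"],float).ravel()
def ray(f,uv):
    K,d,r,t=cam(f);uv=np.array(uv,float).reshape(-1,1,2)
    p=cv2.undistortPointsIter(uv,K,d,None,None,(3,50,1e-9)).reshape(-1,2)
    R=cv2.Rodrigues(r)[0];return -R.T@t,np.c_[p,np.ones(len(p))]@R
def atz(f,uv,z):
    c,d=ray(f,uv);return c+d*((z-c[2])/d[:,2])[:,None]
def proj(f,P):
    K,d,r,t=cam(f);return cv2.projectPoints(np.array(P,float).reshape(-1,1,3),r,t,K,d)[0].reshape(-1,2)
def save(f,n,box=None,s=1):
    im=f["image"][:,:,::-1]
    if box: im=im[box[1]:box[3],box[0]:box[2]]
    cv2.imwrite("pics/"+n+".png",cv2.resize(im,None,fx=s,fy=s,interpolation=cv2.INTER_CUBIC))
def down(yaw): # tool down, tool y axis along yaw+90deg-ish: x=(c,s,0), y=(s,-c,0)
    return np.array([0,np.cos(yaw/2),np.sin(yaw/2),0])
E
python3 - <<'E'
from h import *
import pickle
F={n:arm.grab_frame(n) for n in("scene","top")}
pickle.dump(F,open("f0.pkl","wb"))
for n,f in F.items():
    save(f,n+"0",s=1.4); c,d=ray(f,[[280,210]]);print(n,f["fx"],f["k1"],c,d)
o=arm.observe();print({k:np.round(v,3) for k,v in o.items()})
E
```

```text
scene 408.3334720341647 0.006457236573316326 [ 1.03695386 -0.51128322  1.06235437] [[-0.45186135  0.4274365  -0.78313227]]
top 398.95574958142987 -0.10934387510107034 [ 0.32429903 -0.01163009  1.24318863] [[ 0.17890286 -0.02988748 -0.98364029]]
{'t': np.float64(0.1), 'q': array([ 1.13 ,  0.159,  1.598, -0.   ,  1.386, -0.21 ]), 'qd': array([ 0.002, -0.001, -0.   , -0.   , -0.001,  0.   ]), 'joint_efforts': array([ 0.0000e+00, -3.8650e+01, -3.2296e+01,  7.0000e-02,  3.4000e-02,
       -0.0000e+00]), 'ee_pos': array([0.131, 0.559, 0.214]), 'orientation': array([-0.   ,  0.115,  0.993, -0.001]), 'wrist_force': array([-0.2  , -0.202, -0.257]), 'ft_torque': array([-0.017, -0.039, -0.01 ]), 'finger_force': np.float64(0.0), 'opening': np.float64(0.092)}
```

View pics/scene0.png

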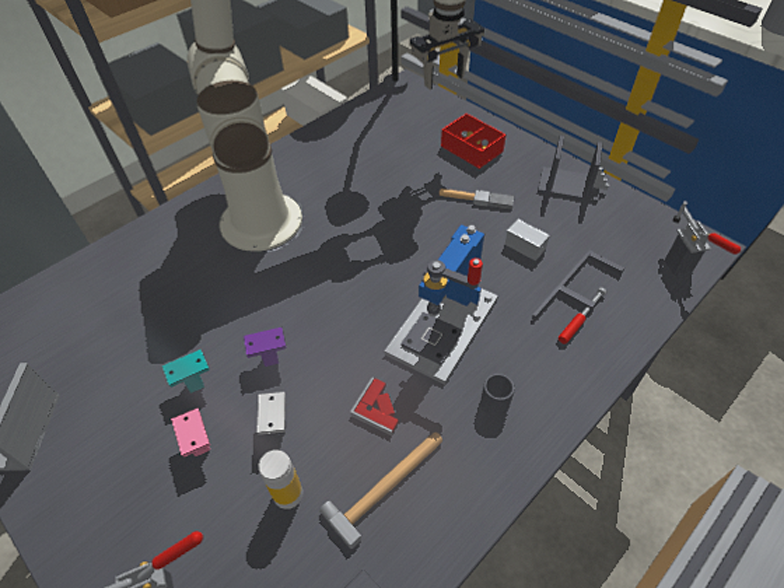

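View pics/top0.png

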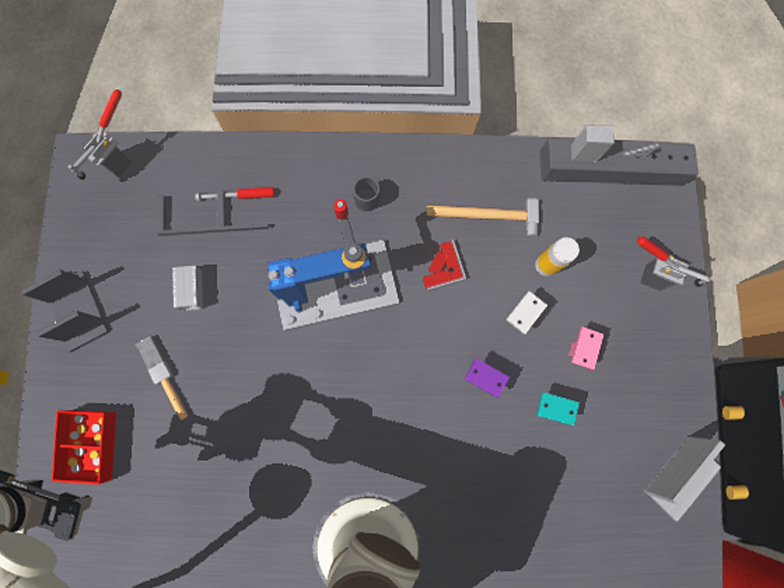

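Candidates for the pedestal (scene0/top0 as shown): purple (265,342)/(487,377), turquoise (186,368)/(558,407), pink (190,432)/(588,347), bright (270,412)/(528,312). The bright cap with the dark tube fits the description. The press nut is at top0 (354,257) and the red grip at (341,208). I'll confirm with one crop from each camera.

Run:
```python
from h import *
import pickle
F=pickle.load(open("f0.pkl","rb"))
def crop(f,b,s):
    im=f["image"][b[1]:b[3],b[0]:b[2],::-1]
    return cv2.resize(im,None,fx=s,fy=s,interpolation=cv2.INTER_CUBIC)
cv2.imwrite("pics/c_top.png",crop(F["top"],(185,130,415,280),3.4))
cv2.imwrite("pics/c_scene.png",crop(F["scene"],(160,155,360,315),3.7))
# bright cap segmentation in top
for n,c in(("top",(377,223)),("scene",(193,294))):
    f=F[n];im=f["image"].astype(int);m=((im.min(2)>165)&(im.max(2)-im.min(2)<25)).astype(np.uint8)
    k,l,st,ce=cv2.connectedComponentsWithStats(m);i=l[c[1],c[0]]
    P=np.argwhere(l==i)[:,::-1];print(n,i,im[c[1],c[0]],st[i])
    w=atz(f,P,0.075)[:,:2].astype(np.float32);print(cv2.minAreaRect(w),w.mean(0))
# red grip
for n,c in(("top",(243,149)),("scene",(339,195))):
    f=F[n];im=f["image"].astype(int);m=((im[...,0]>120)&(im[...,1]<60)).astype(np.uint8)
    k,l,st,ce=cv2.connectedComponentsWithStats(m);i=l[c[1],c[0]];print(n,i,st[i],ce[i])
```

```text
top 216 [233 230 230] [362 208  29  31 436]
((0.5026675462722778, -0.3344862461090088), (0.050925303250551224, 0.0818033218383789), 51.705116271972656) [ 0.50184804 -0.3343597 ]
scene 61 [205 205 204] [184 280  19  29 467]
((0.5035457611083984, -0.33477887511253357), (0.04732257127761841, 0.0782846212387085), 51.961334228515625) [ 0.50501037 -0.3350803 ]
top 3 [239 143   9  14  67] [242.40298507 149.28358209]
scene 0 [     0      0    560    420 234484] [279.46294843 209.36172191]
```

View pics/c_top.png

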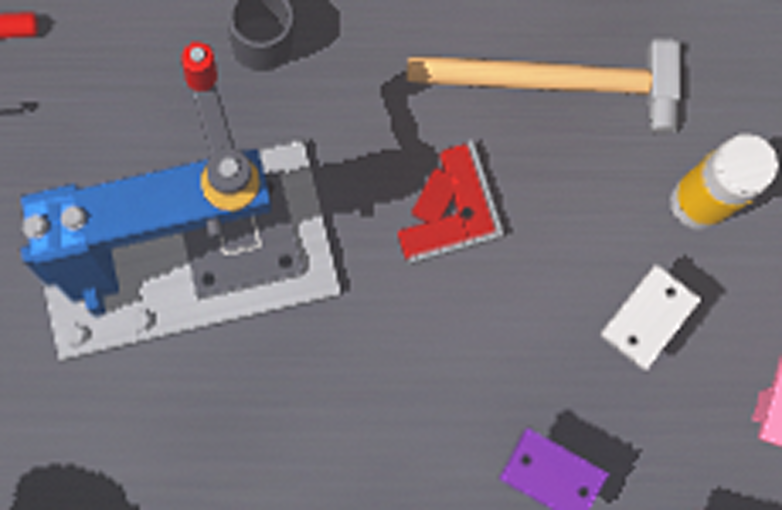

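View pics/c_scene.png

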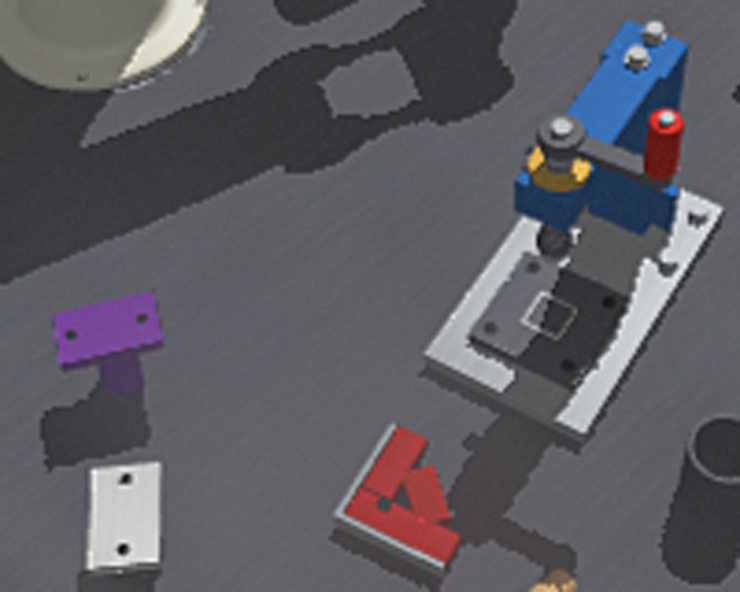

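The crops show the bright pedestal: scene cap centre at about (193,294) px, with its tube dark underneath. The white square's centre is at c_scene (549,316), the base corners are clear, and the red grip is at c_scene (665,145). Next I'll fit the press pose.

Run:
```python
from h import *
import pickle
from scipy.optimize import least_squares
F=pickle.load(open("f0.pkl","rb"))
S=lambda u,v:np.array([160+(u+.5)/3.7-.5,155+(v+.5)/3.7-.5]); T=lambda u,v:np.array([185+(u+.5)/3.4-.5,130+(v+.5)/3.4-.5])
q=.0165
obs=[("scene",S(583,434),(75,-80,16)),("scene",S(427,354),(-75,-80,16)),("scene",S(722,209),(75,185,16)),
("top",T(342,293),(-75,-80,16)),("top",T(58,358),(-75,185,16)),("top",T(308,141),(75,-80,16)),
("scene",S(549.5,316),(0,0,'h')),("scene",S(666,120),('g',0,310)),("top",T(199,54),('g',0,310))]
def mod(p,P):
    x,y,yaw,h,a=p
    r=np.array([75e-3*np.cos(a),75e-3*np.sin(a)]) if P[0]=='g' else np.array(P[:2])*1e-3
    z=h if P[2]=='h' else P[2]*1e-3
    c,s=np.cos(yaw),np.sin(yaw);return [x+c*r[0]-s*r[1],y+s*r[0]+c*r[1],z]
fun=lambda p:np.concatenate([proj(F[n],mod(p,P))[0]-uv for n,uv,P in obs]+[[(p[3]-.026)/.003]])
w=atz(F["scene"],S(549.5,316),.026)[0];print(w)
r=least_squares(fun,[w[0],w[1],.2,.026,-.1],x_scale=[.1,.1,.1,.01,.1],loss='soft_l1')
print(r.x,np.rad2deg(r.x[2]));print(fun(r.x)[:-1].reshape(-1,2).round(2))
x=r.x;print("grip",mod(x,('g',0,288)))
for t in [("scene",S(666,120)),("top",T(199,54))]:print(atz(F[t[0]],t[1],.31),)
pc=np.array([.503,-.3345]);
for p,yy in((pc,0),(x[:2],0)):print(np.hypot(*p))
```

```text
[0.58393078 0.03195235 0.026     ]
[0.58310959 0.0311064  0.24389747 0.02603797 0.04202308] 13.97429585703803
[[-0.27  0.43]
 [-1.77  0.03]
 [ 0.51 -0.22]
 [-0.25 -0.12]
 [ 0.04 -0.06]
 [-1.32 -0.61]
 [-0.38  0.  ]
 [-0.5  -0.27]
 [-0.13 -0.51]]
grip [np.float64(0.6550647675882215), np.float64(0.052259455646049745), 0.28800000000000003]
[[0.65651089 0.05244757 0.31      ]]
[[0.65374981 0.05189718 0.31      ]]
0.6040689116317773
0.5839386928718587
```

```bash
cat >> h.py <<'E'
from scipy.spatial.transform import Rotation as Ro
def tilt(yaw,th=np.pi/4,s=1):
    d=np.array([np.cos(yaw),np.sin(yaw),0]);z=d*np.cos(th)-np.array([0,0,np.sin(th)])
    y=s*np.array([-d[1],d[0],0]);R=np.c_[np.cross(y,z),y,z]
    q=Ro.from_matrix(R).as_quat();return q[[3,0,1,2]],d,z
PED=np.array([.5031,-.3346]);PYAW=np.deg2rad(-38.17)
PR=np.array([.5834,.0315]);YAW=np.deg2rad(14.0);H=.026
XG=-.015
def tcp(xy,yaw,z,s=1): # tcp with grasp point XG from cap centre, at height z
    q,d,zz=tilt(yaw,s=s);g=np.r_[xy,z]+XG*d;return g+.019*zz,q,zz,d
E
python3 - <<'E'
from h import *
p,_,_,_=tcp(PED,PYAW,.069);t,_,_,_=tcp(PR,YAW,H+.069)
for s in(1,-1):
  for a,b in((p,PYAW),(t,YAW)):
    q=tilt(b,s=s)[0];z=tilt(b)[2]
    for P in(a,a-.12*z,[.36*np.cos(b),.36*np.sin(b),.35]):
        j=arm.ik(list(P),list(q));print(s,P.round(3) if hasattr(P,'round') else P,None if j is None else np.round(j,2))
E
```

```text
1 [ 0.502 -0.334  0.056] None
1 [ 0.435 -0.281  0.14 ] [-0.92 -0.48  2.51  0.5   0.39 -2.22]
1 [np.float64(0.28302500999364244), np.float64(-0.22247886128371522), 0.35] None
1 [0.582 0.031 0.082] None
1 [0.5   0.011 0.166] [-0.6  -0.59  2.52  0.81  0.81 -2.87]
1 [np.float64(0.34930646145935873), np.float64(0.08709188241588038), 0.35] None
-1 [ 0.502 -0.334  0.056] None
-1 [ 0.435 -0.281  0.14 ] [-0.92 -0.48  2.51  0.5   0.39  0.92]
-1 [np.float64(0.28302500999364244), np.float64(-0.22247886128371522), 0.35] None
-1 [0.582 0.031 0.082] [-0.4  -0.06  2.34  1.19  0.48 -0.07]
-1 [0.5   0.011 0.166] [-0.6  -0.59  2.52  0.81  0.81  0.28]
-1 [np.float64(0.34930646145935873), np.float64(0.08709188241588038), 0.35] None
```

Run:
```python
from h import *
def near(P,q):
    return arm.ik(list(P),list(q))
for th in range(40,76,5):
  for s in(1,-1):
    out=[]
    for xy,b,zg in((PED,PYAW,.069),(PR,YAW,H+.069)):
      for xg in (-.015,-.028):
        q,d,z=tilt(b,np.deg2rad(th),s);g=np.r_[xy,zg]+xg*d+.019*z
        for up in(0,.06):
          j=near(g+[0,0,up],q);out.append(None if j is None else list(np.round(j,2)))
    print(th,s,sum(o is not None for o in out),out[0],out[4])
```

```text
40 1 5 [np.float64(-0.87), np.float64(0.07), np.float64(2.34), np.float64(2.26), np.float64(0.21), np.float64(2.3)] [np.float64(-0.44), np.float64(-0.05), np.float64(2.38), np.float64(1.46), np.float64(0.51), np.float64(2.79)]
40 -1 7 [np.float64(-0.87), np.float64(0.07), np.float64(2.34), np.float64(2.26), np.float64(0.21), np.float64(-0.84)] [np.float64(-0.44), np.float64(-0.05), np.float64(2.38), np.float64(1.46), np.float64(0.51), np.float64(-0.36)]
45 1 4 None None
45 -1 6 None [np.float64(-0.4), np.float64(-0.06), np.float64(2.34), np.float64(1.19), np.float64(0.48), np.float64(-0.07)]
50 1 8 [np.float64(-0.85), np.float64(0.06), np.float64(2.24), np.float64(0.68), np.float64(0.19), np.float64(-2.38)] [np.float64(-0.37), np.float64(-0.05), np.float64(2.28), np.float64(0.92), np.float64(0.49), np.float64(-2.93)]
50 -1 8 [np.float64(-0.85), np.float64(0.06), np.float64(2.24), np.float64(0.68), np.float64(0.19), np.float64(0.76)] [np.float64(-0.37), np.float64(-0.05), np.float64(2.28), np.float64(0.92), np.float64(0.49), np.float64(0.22)]
55 1 8 [np.float64(-0.84), np.float64(0.07
[... 1544 characters left out ...]
float64(-2.22)]
70 -1 8 [np.float64(-0.82), np.float64(0.16), np.float64(1.99), np.float64(0.09), np.float64(0.65), np.float64(1.36)] [np.float64(-0.25), np.float64(0.07), np.float64(2.03), np.float64(0.24), np.float64(0.75), np.float64(0.92)]
75 1 8 [np.float64(-0.81), np.float64(0.21), np.float64(1.91), np.float64(0.05), np.float64(0.76), np.float64(-1.75)] [np.float64(-0.23), np.float64(0.12), np.float64(1.95), np.float64(0.16), np.float64(0.84), np.float64(-2.14)]
75 -1 8 [np.float64(-0.81), np.float64(0.21), np.float64(1.91), np.float64(0.05), np.float64(0.76), np.float64(1.39)] [np.float64(-0.23), np.float64(0.12), np.float64(1.95), np.float64(0.16), np.float64(0.84), np.float64(1.01)]
```

```bash
cat >> h.py <<'E'
TH=np.deg2rad(55);XG=-.022
def tcp(xy,yaw,zbot,back=0): # pedestal bottom centre at xy,zbot -> TCP pose
    q,d,z=tilt(yaw,TH,-1);return list(np.r_[xy,zbot+.068]+(XG-back)*d+.019*z),list(q)
E
python3 - <<'E'
from h import *
for n,(p,q) in dict(pu=tcp(PED,PYAW,.12),p=tcp(PED,PYAW,0),pl=tcp(PED,PYAW,.10),pre=tcp(PR,YAW,H+.06,.12),pre2=tcp(PR,YAW,H+.006,.12),t=tcp(PR,YAW,H)).items():
    j=arm.ik(p,q);print(n,np.round(p,3),None if j is None else np.round(j,2))
for P in([.25,.35,.42],[.32,-.15,.42]):print(arm.ik(P,list(down(0))),arm.ik(P,list(down(np.pi/2))))
E
```

```text
pu [ 0.494 -0.328  0.172] [-0.85 -0.19  2.14  0.19  0.59  1.27]
p [ 0.494 -0.328  0.052] [-0.85  0.05  2.21  0.36  0.3   1.08]
pl [ 0.494 -0.328  0.152] [-0.85 -0.15  2.16  0.2   0.54  1.25]
pre [ 0.456 -0.     0.138] [-0.6  -0.62  2.51  0.58  0.9   0.44]
pre2 [ 0.456 -0.     0.084] [-0.6  -0.48  2.55  0.68  0.76  0.29]
t [0.573 0.029 0.078] [-0.35 -0.05  2.24  0.69  0.53  0.45]
[ 6.68042242e-01 -2.70821344e-01  1.61054403e+00 -4.44089210e-16
  1.80186997e+00  2.23883857e+00] [ 6.68042242e-01 -2.70821344e-01  1.61054403e+00 -4.44089210e-16
  1.80186997e+00  6.68042242e-01]
[-7.84471098e-01 -4.81809406e-01  1.76344084e+00 -4.44089210e-16
  1.85996122e+00  7.86325229e-01] [-7.84471098e-01 -4.81809406e-01  1.76344084e+00 -4.44089210e-16
  1.85996122e+00 -7.84471098e-01]
```

Run:
```python
from h import *
arm.move_j([.67,-.27,1.61,0,1.8,.3]);arm.move_j([-.785,-.48,1.763,0,1.86,.786])
p,q=tcp(PED,PYAW,.12);arm.movep(p,q)
print(arm.observe()["t"])
p,q=tcp(PED,PYAW,0);print(arm.move_straight(p,max_speed=.08,until_force=6))
o=arm.observe();print(o["t"],o["ee_pos"].round(3),np.round(p,3),o["wrist_force"])
if np.linalg.norm(o["ee_pos"]-p)<.006:
    arm.grasp(effort=45);o=arm.observe();print(o["t"],o["opening"],o["finger_force"],o["wrist_force"])
save(arm.grab_frame("scene"),"pick",(100,200,320,360),3.6)
```

```text
4.4417
False
6.0917 [ 0.495 -0.328  0.053] [ 0.494 -0.328  0.052] [-0.37729696  0.28066496 -0.12051794]
6.8 0.0495131562492602 44.99439597129822 [0.03380477 0.47375705 1.73189468]
```

View pics/pick.png

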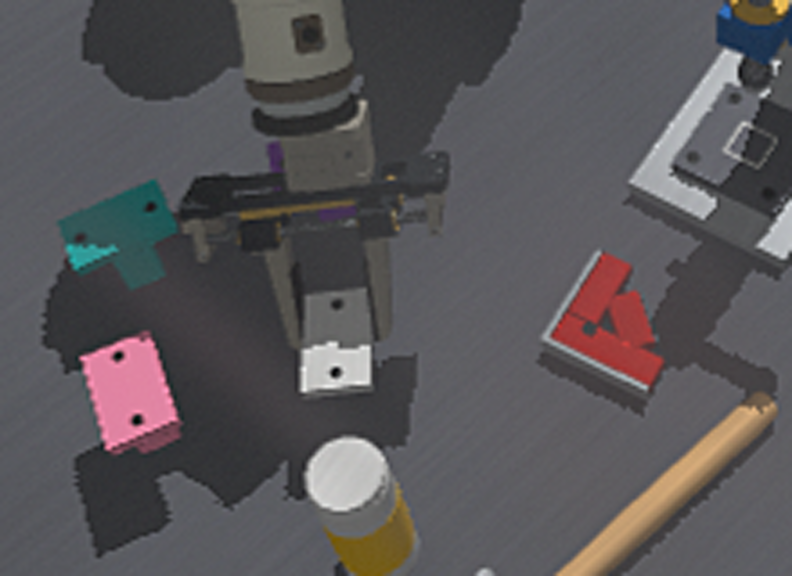

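The picture shows the gripper holding the bright cap at about (336,330), square to it, with the neighbours untouched. Now I'll lift and carry it.

Run:
```python
from h import *
p0=np.array(arm.observe()["ee_pos"]);e0=p0-tcp(PED,PYAW,0)[0];print("grasp err",e0)
p,q=tcp(PED,PYAW,.11);arm.move_straight(p,max_speed=.12)
o=arm.observe();print("weight",o["wrist_force"],o["ft_torque"],o["opening"])
p,q=tcp(PR,YAW,H+.05,.13);arm.movep(p,q)
p,q=tcp(PR,YAW,H+.006,.12);arm.move_straight(p,max_speed=.12)
p,q=tcp(PR,YAW,H+.006,0);print(arm.move_straight(p,max_speed=.06,until_force=8))
o=arm.observe();print(o["t"],np.array(o["ee_pos"])-p,o["wrist_force"],o["orientation"]-np.array(q),o["orientation"]+np.array(q))
import pickle
F={n:arm.grab_frame(n) for n in("scene","top")};pickle.dump(F,open("f1.pkl","wb"))
a=F["scene"]["image"][185:285,255:365,::-1];b=F["top"]["image"][130:230,200:310,::-1]
cv2.imwrite("pics/in.png",cv2.resize(np.hstack([a,b]),None,fx=3.6,fy=3.6,interpolation=cv2.INTER_CUBIC))
```

```text
grasp err [ 7.95337459e-06  4.74119783e-05 -8.92850919e-07]
weight [ 0.25061086  0.18371871 -5.13086499] [ 0.55553649  0.80558719 -0.02724352] 0.04934601356578586
False
11.8167 [-1.58241839e-04 -3.34856177e-05 -2.16434426e-05] [-0.50649958 -0.3509988  -4.14833383] [ 2.82381890e-06  1.41705740e-05 -6.45204188e-05 -1.94788298e-05] [-0.07329081  1.89323035  0.2323932   0.59690929]
```

View pics/in.png

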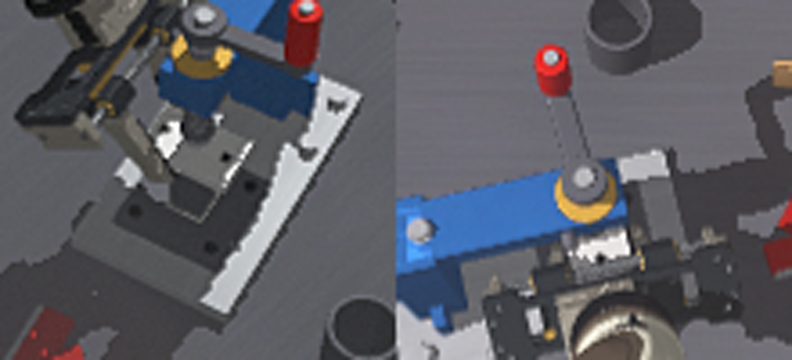

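The picture shows the pedestal in the throat under the screw foot, with the gripper body clear of the nut. Next I'll lower it to contact and overlay the expected outline before releasing.

```bash
cat > ov.py <<'E'
from h import *
def overlay(f,name,zb,box,s,xy=PR,yaw=YAW):
    im=cv2.resize(f["image"][box[1]:box[3],box[0]:box[2],::-1],None,fx=s,fy=s,interpolation=cv2.INTER_CUBIC)
    c,sn=np.cos(yaw),np.sin(yaw)
    def poly(a,b,z,col):
        P=[[xy[0]+c*x-sn*y,xy[1]+sn*x+c*y,z] for x,y in((a,b),(a,-b),(-a,-b),(-a,b))]
        uv=((proj(f,P)+.5-[box[0],box[1]])*s-.5).round().astype(int);cv2.polylines(im,[uv],True,col,1)
    poly(.04,.025,zb+.075,(0,255,0));poly(.04,.025,zb+.063,(0,255,255));poly(.015,.015,zb,(0,0,255));poly(.0165,.0165,zb,(255,0,255));poly(.05,.05,zb,(255,128,0))
    cv2.imwrite("pics/"+name+".png",im)
E
python3 - <<'E'
from h import *;from ov import overlay
p,q=tcp(PR,YAW,H-.005);print(arm.move_straight(p,max_speed=.012,until_force=5))
o=arm.observe();zb=H+o["ee_pos"][2]-tcp(PR,YAW,H)[0][2];print(o["t"],"zb",zb,o["wrist_force"],o["ft_torque"])
f=arm.grab_frame("scene");overlay(f,"low",zb,(270,190,360,270),7)
E
```

```text
True
12.5 zb 0.02581480577631526 [-3.77698567 -1.14624655  6.62494716] [-0.13889545  0.4880425  -0.00279286]
```

View pics/low.png

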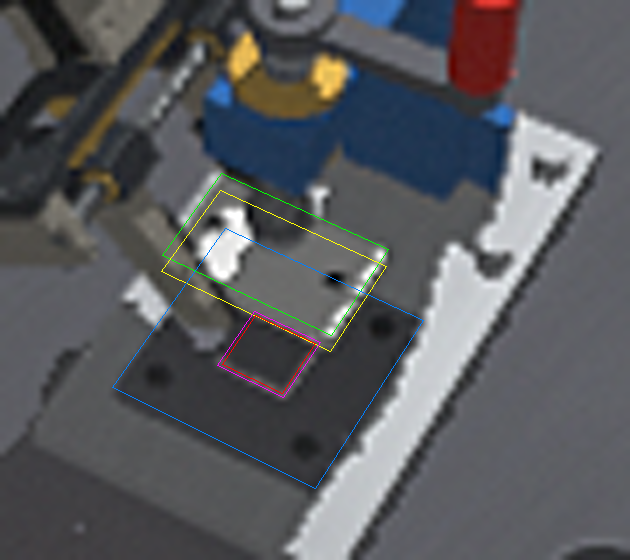

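Run:
```python
from h import *;from ov import overlay
p=np.array(arm.observe()["ee_pos"]);
arm.move_straight(list(p+[0,0,.0003]),max_speed=.01);print(arm.observe()["wrist_force"])
arm.open_gripper();o=arm.observe();print(o["t"],o["opening"],o["wrist_force"])
d=np.array([np.cos(YAW),np.sin(YAW),0])
arm.move_straight(list(p-.13*d),max_speed=.12);o=arm.observe();print(o["t"],o["wrist_force"])
arm.move_straight(list(p-.15*d+[0,0,.15]),max_speed=.2)
f=arm.grab_frame("scene");g=arm.grab_frame("top");print(arm.observe()["t"],arm.observe()["q"])
import pickle;pickle.dump({"scene":f,"top":g},open("f2.pkl","wb"))
overlay(f,"stand",.0258,(270,180,360,265),7)
```

```text
[ 0.27215305 -0.07210927 -2.03358568]
13.8 0.09206427066673108 [0.0531343  0.23522874 0.35181095]
15.0333 [ 0.08449045  0.28428229 -0.89727701]
16.0417 [-0.69859538 -0.86455937  2.45325301  0.51562677  1.21914897  0.52995271]
```

View pics/stand.png

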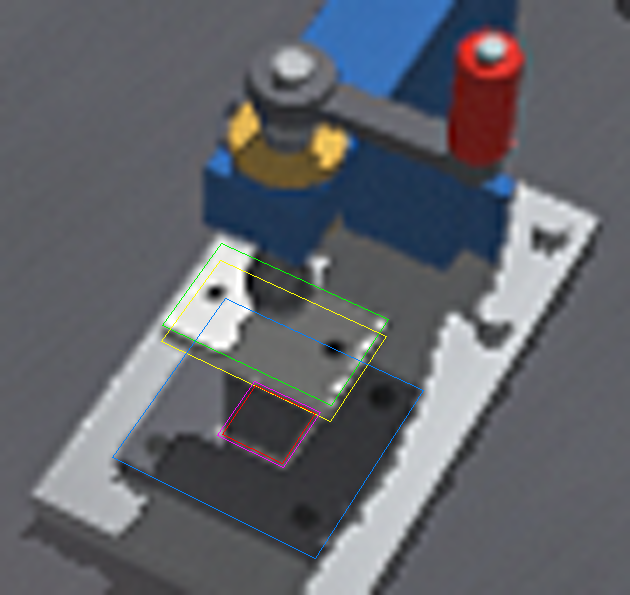

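The pedestal stands free and upright, and its cap and tube match the drawn outline within about 1 px (tube on the square at (270,425)). The red grip is at (487,95). Now the crank.

Run:
```python
from h import *
a0=.2825
G=np.r_[PR+.075*np.array([np.cos(a0),np.sin(a0)]),.269]
best=None
for y in(a0,a0+np.pi):
    q=list(down(y));ok=[arm.ik(list(np.r_[PR+.075*np.array([np.cos(a0-t),np.sin(a0-t)]),.26]),q) for t in np.arange(0,6.3,.4)]
    j6=[np.nan if j is None else j[5] for j in ok];print(y,np.round(j6,2),np.round(arm.ik(list(G),q),2))
    if not np.isnan(j6).any() and (best is None or np.abs(j6).max()<best[0]):best=(np.abs(j6).max(),q,y)
print(best)
p=np.array(arm.observe()["ee_pos"])
arm.move_straight(list(p+[0,0,.17]),max_speed=.25)
arm.movep(list(G+[0,0,.06]),best[1])
print(arm.observe()["t"],arm.move_straight(list(G),max_speed=.08,until_force=5))
arm.grasp(effort=30);o=arm.observe();print(o["t"],o["opening"],o["ee_pos"]-G,o["wrist_force"],o["finger_force"])
```

```text
0.2825 [1.18 1.14 1.09 1.05 1.02 1.   1.01 1.03 1.08 1.14 1.2  1.24 1.26 1.26
 1.25 1.21] [-0.1   0.34  1.27 -0.    1.53  1.18]
3.424092653589793 [-1.96 -2.   -2.05 -2.09 -2.12 -2.14 -2.13 -2.11 -2.06 -2.   -1.95 -1.9
 -1.88 -1.88 -1.9  -1.93] [-0.1   0.34  1.27 -0.    1.53 -1.96]
(np.float64(1.263229907623562), [np.float64(0.0), np.float64(0.9900407937586098), np.float64(0.14078077529912222), np.float64(0.0)], 0.2825)
18.1583 False
20.1 0.023357127475562386 [-1.13061553e-04  4.63973179e-04 -5.66397720e-05] [0.36621969 2.7949399  0.43609385] 30.000045597553253
```

```bash
cat >> h.py <<'E'
A0=.2825
def gp(t): a=A0-t;return list(np.r_[PR+.075*np.array([np.cos(a),np.sin(a)]),.269-.008*t/(2*np.pi)])
def ft(t,n=1):
    F=[]
    for _ in range(n):
        o=arm.observe();F.append(o["wrist_force"])
        if n>1:arm.sleep(.01)
    F=np.mean(F,0);a=A0-t;tan=np.array([np.sin(a),-np.cos(a)]);rad=np.array([np.cos(a),np.sin(a)])
    e=np.array(o["ee_pos"])[:2]-PR;tt=(A0-np.arctan2(e[1],e[0]))
    tt+=2*np.pi*np.round((t-tt)/2/np.pi)
    return o["t"],tt,-F[:2]@tan,F[:2]@rad,F[2]
E
python3 - <<'E'
from h import *
D=np.deg2rad
print(np.round(ft(0),3))
for k in range(1,28):
    t=D(12*k);arm.move_straight(gp(t),max_speed=.1)
    if k%2==1 or k>24:print(12*k,np.round(ft(t),3))
E
```

```text
[ 2.010e+01 -6.000e-03  2.582e+00  1.131e+00  4.360e-01]
12 [ 2.0408e+01  2.3000e-01 -2.5760e+00 -1.0870e+00 -7.0000e-03]
36 [21.025  0.645 -2.613 -5.99   1.341]
60 [21.642  1.06  -2.329 -7.354  1.624]
84 [22.258  1.475 -1.782 -6.861  1.902]
108 [22.875  1.892 -2.03  -6.035  0.69 ]
132 [23.492  2.309 -2.17  -4.636 -0.125]
156 [24.108  2.725 -2.734 -4.677 -1.69 ]
180 [24.725  3.15  -1.942 -3.012 -2.389]
204 [25.342  3.567 -3.077  3.267 -0.236]
228 [25.958  3.988 -2.998  6.344  0.264]
252 [26.575  4.412 -2.935  6.846 -0.626]
276 [27.192  4.834 -3.491  7.532 -0.951]
300 [27.808  5.257 -2.041  5.823 -3.683]
312 [28.117  5.468 -2.492  5.947 -2.624]
324 [28.425  5.677 -1.974  5.494 -3.621]
```

Run:
```python
from h import *
D=np.deg2rad
for k in range(1,7):
    t=D(324+4*k);arm.move_straight(gp(t),max_speed=.05)
    print(324+4*k,np.round(ft(t),3),(arm.observe()["ee_pos"]-gp(t))*1e3,np.round(arm.observe()["wrist_force"],1))
```

```text
328 [28.683  5.737 -0.448  5.406 -2.97 ] [ 1.10435138 -0.14358529 -0.01874588] [ 3.9  3.7 -3. ]
332 [28.942  5.806 -0.377  3.575 -2.673] [ 1.02244075 -0.25956174 -0.02082284] [ 2.8  2.2 -2.7]
336 [29.2    5.876 -0.722  5.188 -3.467] [ 0.93229788 -0.41300995 -0.01429001] [ 4.4  2.8 -3.5]
340 [29.458  5.946 -0.944  4.887 -1.983] [ 0.78395125 -0.50991221 -0.04920331] [ 4.5  2.1 -2. ]
344 [29.717  6.014 -0.404  5.292 -4.293] [ 0.61200374 -0.47706178 -0.03689544] [ 4.7  2.5 -4.3]
348 [29.975  6.082 -1.645  4.829 -4.159] [ 0.4521278  -0.50340665 -0.01035341] [ 5.   0.8 -4.2]
```

Run:
```python
from h import *
D=np.deg2rad
for g in(352,357,362):
    t=D(g);arm.move_straight(gp(t),max_speed=.05)
    for s in range(4):
        r=ft(t);print(g,np.round(r,3),(arm.observe()["ee_pos"]-gp(t)).round(5)*1e3);arm.sleep(.05)
```

```text
352 [30.233  6.15  -0.917  4.805 -4.13 ] [ 0.27 -0.42 -0.03]
352 [30.283  6.15  -1.416  6.223 -4.998] [ 0.27 -0.41 -0.  ]
352 [30.333  6.15  -1.222  5.343 -3.701] [ 0.27 -0.4  -0.01]
352 [30.383  6.15  -1.64   4.92  -4.115] [ 0.24 -0.42 -0.03]
357 [30.717  6.237 -0.788  4.114 -3.421] [ 0.1  -0.44 -0.03]
357 [30.767  6.237 -0.627  3.596 -4.218] [ 0.1  -0.44 -0.06]
357 [30.817  6.237 -1.298  4.075 -3.313] [ 0.11 -0.44 -0.02]
357 [30.867  6.236 -2.033  4.352 -4.254] [ 0.1  -0.39 -0.03]
362 [31.2    6.321 -0.649  4.057 -3.188] [-0.07 -0.28 -0.03]
362 [31.25   6.321 -0.275  3.702 -3.946] [-0.07 -0.25 -0.02]
362 [31.3    6.321 -1.15   2.966 -3.592] [-0.05 -0.26  0.  ]
362 [31.35   6.321 -0.371  3.657 -3.619] [-0.07 -0.25 -0.04]
```

```bash
cat >> h.py <<'E'
PRC=PR+[-.0005,.0009]
def gp(t): a=A0-t;return list(np.r_[PRC+.075*np.array([np.cos(a),np.sin(a)]),.269-.008*t/(2*np.pi)])
def step(g): 
    t=np.deg2rad(g);arm.move_straight(gp(t),max_speed=.1);return ft(t,3)
E
python3 - <<'E'
from h import *
for g in(370,370.5,371,371.5,372,380,380.5,381,381.5):
    r=step(g);print(g,np.round(r,3),np.rad2deg(r[1]).round(2))
E
```

```text
370 [31.667  6.456 -2.395  4.241 -3.725] 369.89
370.5 [31.942  6.456 -1.905  4.355 -3.562] 369.91
371 [32.217  6.456  0.538  4.748 -3.984] 369.93
371.5 [32.492  6.462  1.242  5.063 -3.903] 370.23
372 [32.767  6.47   2.078  4.666 -3.584] 370.69
380 [33.05   6.63  -2.365  4.289 -3.981] 379.87
380.5 [33.325  6.631 -1.256  4.232 -3.398] 379.91
381 [33.6    6.631  1.649  4.963 -3.09 ] 379.93
381.5 [33.875  6.639  2.012  4.782 -3.776] 380.39
```

Run:
```python
from h import *
g=381.5;L=[]
while g<740:
    step(g+13.2);step(g+14.4);r=step(g+15);g+=15
    L.append((g,np.rad2deg(r[1]),r[2],r[3],r[4]));print(np.round(r[0],1),np.round(L[-1],2))
    if r[2]>3.6 or r[0]>60:break
```

```text
34.8 [396.5  395.59   2.29   2.78  -3.06]
35.7 [411.5  410.78   1.59   1.47  -2.71]
36.6 [426.5  426.     2.35  -1.31  -2.13]
37.5 [441.5  441.28   2.25  -4.4   -2.49]
38.4 [456.5  456.59   1.35  -5.34  -2.52]
39.3 [471.5  471.62   1.89  -5.37  -2.72]
40.2 [486.5  486.59   0.97  -5.39  -4.12]
41.1 [501.5  501.46   1.74  -4.8   -4.62]
42.0 [516.5  516.38   1.17  -5.01  -5.79]
42.9 [531.5  531.59   1.91  -5.2   -5.71]
43.8 [546.5  546.8    1.87  -5.13  -6.07]
44.7 [561.5  561.85   2.03  -3.79  -6.18]
45.6 [576.5  576.71   2.29  -2.62  -4.83]
46.5 [591.5  591.58   1.97  -0.62  -3.34]
47.4 [606.5  606.33   5.03   1.56  -1.27]
```

Run:
```python
from h import *
g=606.5;L=[(606.5,5.03)]
while g<661:
    step(g+7.2);step(g+8.4);r=step(g+9);g+=9
    L.append((g,r[2]));print(np.round(r[0],1),g,np.rad2deg(r[1]).round(2),np.round(r[2:],2))
L=np.array(L);s,b=np.polyfit(L[:,0],L[:,1],1);print(s*90,(4.1-b)/s,(3.8-b)/s)
```

```text
48.2 615.5 615.19 [5.63 2.96 0.11]
49.0 624.5 623.85 [5.35 2.58 0.08]
49.8 633.5 632.65 [6.26 2.85 0.88]
50.7 642.5 641.49 [6.24 3.21 0.65]
51.5 651.5 650.38 [7.25 2.69 0.58]
52.3 660.5 659.13 [7.28 2.44 1.08]
53.2 669.5 667.98 [8.68 0.9  0.54]
4.699887381041694 592.6979504554088 586.9531319499883
```

Run:
```python
from h import *;from ov import overlay
for g in(680,683,684.8,685.8):
    r=step(g);print(np.round(r[0],1),g,np.rad2deg(r[1]).round(2),np.round(r[2:],2))
arm.move_straight(list(arm.observe()["ee_pos"]),max_speed=.05)
r=ft(np.deg2rad(685));print(np.rad2deg(r[1]),np.round(r,2))
arm.open_gripper();o=arm.observe();print(o["t"],o["opening"],o["wrist_force"])
p=np.array(o["ee_pos"]);arm.move_straight(list(p+[0,0,.08]),max_speed=.1)
arm.move_straight(list(p+[-.2,-.15,.12]),max_speed=.25)
o=arm.observe();print(o["t"],o["wrist_force"])
f=arm.grab_frame("scene");h=arm.grab_frame("top");print(arm.observe()["t"])
import pickle;pickle.dump({"scene":f,"top":h},open("f3.pkl","wb"))
overlay(f,"end",.0258,(270,180,360,265),7)
# crank angle from red grip top
for n,F in(("scene",f),("top",h)):
    im=F["image"].astype(int);m=(im[...,0]>120)&(im[...,1]<60)
    for a in np.deg2rad(np.arange(655,716,5)):
        P=np.r_[PRC+.075*np.array([np.cos(A0-a),np.sin(A0-a)]),.288-.008*a/2/np.pi]
        u=proj(F,P)[0]
        if a in(np.deg2rad(685),):print(n,u)
    u0=proj(F,np.r_[PRC+.075*np.array([np.cos(A0-np.deg2rad(685)),np.sin(A0-np.deg2rad(685))]),.288-.0152])[0]
    ys,xs=np.nonzero(m);k=np.hypot(xs-u0[0],ys-u0[1])<14;print(n,xs[k].mean(),ys[k].mean(),k.sum())
```

```text
53.5 680 679.32 [ 4.27  1.43 -0.72]
53.7 683 681.67 [6.53 0.86 0.48]
54.0 684.8 683.12 [8.01 0.32 0.59]
54.3 685.8 684.04 [7.72 0.79 0.49]
683.7676208583954 [54.54 11.93  5.07  0.18 -0.81]
55.625 0.09175895802781038 [0.13346315 0.6249019  0.13805155]
57.7417 [0.09086977 0.20610372 0.40206152]
57.8417
scene [339.9501103  183.33378654]
scene 340.5833333333333 179.08333333333334 24
top [228.43163462 159.17742979]
top 227.63333333333333 160.45 60
```

View pics/end.png

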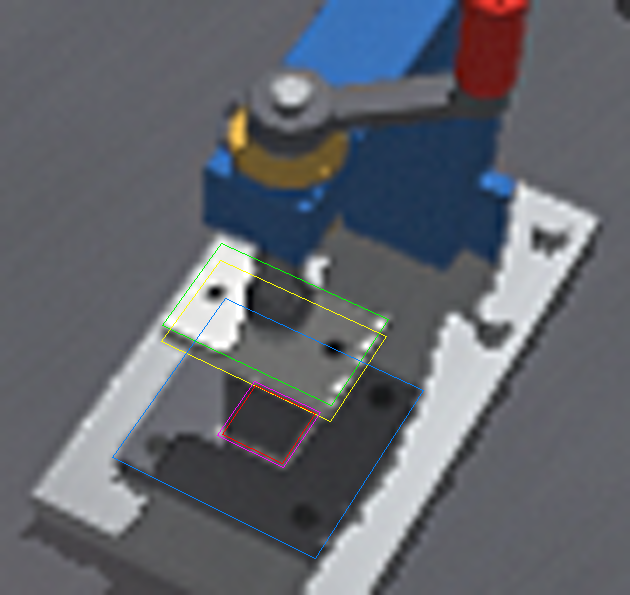

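The picture shows the pedestal straight and unmoved under the lowered foot at (280,305). The crank is released at about 684°, roughly 90° past contact, and the gripper is clear.

```bash
python3 -c "
from h import *
print(arm.hand_in())"
```

```text
the job is handed in; nothing more can be done
None
```

The job is handed in at about 58 s: the pedestal stands straight on the white square, cap front to back, clamped about a quarter turn (±5–10°) past a contact point read from the crank force, with the crank released and no bystander touched as far as I could see.

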